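# Put the parts of a stripped spindle back on its shaft in reverse order

### The job

The spindle was stripped for cleaning, and its four parts were laid out on the row of pucks from left to right in the order in which they came off the shaft (left and right as seen from the robot). Put them back in the reverse order, the rightmost first, so that it sits at the bottom, and the leftmost last. Once a part is on the shaft, press it down firmly to feel that it lies flat before you add the next, and leave all four stacked flat on the shaft.

Things in the scene. Friction and masses are not known exactly. Their poses are not given: they have to be found in the camera images.
- ball_bearing: ball bearing: bright steel ring with a black seal between its inner and outer race, outside diameter 47 mm, 11 mm high, about 80 g; a loose ring lying flat, bore 22 mm right through. Origin: centre of its underside, z = its axis, up. At the start it lies on one of the four pucks (which one is chance), centred to about 1 mm.
- spacer_ring: plain ground steel spacer ring, the smallest part: outside diameter 36 mm, 9 mm high, about 50 g; a loose ring lying flat, bore 22 mm right through. Origin: centre of its underside, z = its axis, up. At the start it lies on one of the four pucks (which one is chance), centred to about 1 mm.
- belt_pulley: aluminium toothed belt pulley, the largest part: outside diameter 54 mm over its teeth, 10 mm high, about 60 g; a loose ring lying flat, bore 22 mm right through. Origin: centre of its underside, z = its axis, up. At the start it lies on one of the four pucks (which one is chance), centred to about 1 mm.
- clamp_collar: steel clamp collar with one narrow radial slit and a small clamp screw in its rim: outside diameter 43 mm, 8 mm high, about 60 g; a loose ring lying flat, bore 22 mm right through. Origin: centre of its underside, z = its axis, up. At the start it lies on one of the four pucks (which one is chance), centred to about 1 mm.
- spindle: the spindle, fixed, upright: flange of 90 mm diameter to 13 mm height over its screw heads, housing of 60 mm to 23 mm height, shoulder of 31 mm to 28 mm, on which the first part rests; above it the shaft, 19 mm thick, straight to 63 mm height, then a conical nose to a 6 mm tip at 73 mm. The four parts stack to 38 mm. Origin: on the axis at bench level, z up.
- puck_ball_bearing: the puck under the ball bearing at the start: fixed black disc, 66 mm across, 4 mm thick; boss 32 mm across, its top 12 mm above the underside, carries the part; spigot 17 mm across, 6.5 mm higher. One of four equal pucks. Origin: centre of its underside, 3 mm above the bench, z up, y along the row to the left.
- puck_spacer_ring: the puck under the spacer ring at the start: fixed black disc, 66 mm across, 4 mm thick; boss 32 mm across, its top 12 mm above the underside, carries the part; spigot 17 mm across, 6.5 mm higher. One of four equal pucks. Origin: centre of its underside, 3 mm above the bench, z up, y along the row to the left.
- puck_belt_pulley: the puck under the belt pulley at the start: fixed black disc, 66 mm across, 4 mm thick; boss 32 mm across, its top 12 mm above the underside, carries the part; spigot 17 mm across, 6.5 mm higher. One of four equal pucks. Origin: centre of its underside, 3 mm above the bench, z up, y along the row to the left.
- puck_clamp_collar: the puck under the clamp collar at the start: fixed black disc, 66 mm across, 4 mm thick; boss 32 mm across, its top 12 mm above the underside, carries the part; spigot 17 mm across, 6.5 mm higher. One of four equal pucks. Origin: centre of its underside, 3 mm above the bench, z up, y along the row to the left.
- kit_tray: the rack: a flat steel tray, fixed, 370 x 86 mm, floor 3 mm thick, lip 9 mm high, wire loop at each end; carries the four pucks in one row, 88 mm apart. The row runs left-right (along world y within 0.15 rad). Origin: middle of the tray at bench level, z up, y along the row to the left (towards world +y).
There are look-alikes about, which are no part of the job. Leave any purple look-alike of the belt_pulley alone.

How it is judged:
By the outcome, as a careful person would: the job done as asked, in the order asked, and still so for the second after the job is handed in, with the robot touching nothing.
It also fails if it takes over 115 s, if anything falls off the work surface, if the arm or the gripper's body presses on something with over 40 N, if the wrist force passes 120 N, or if a joint passes its speed limit or range.

### The arm

A 6-joint arm with a two-finger parallel gripper is mounted at the origin on a cart in front of the work surface, level with it; the furniture and walls round the work are solid. World frame = base frame: x ahead of the robot, y to its left, z up, the work surface at z = 0. Lengths are in mm, angles in degrees, forces in N, time in s.
With the tool pointing down it reaches from about 250 to 850 mm from the base axis. Payload 12.5 kg.
Tool frame: the origin (TCP) lies midway between the tips of the shut fingers; the grasp point (between the pads) lies 19 mm behind it; z points along the fingers, y is the line along which they close (so a half turn about z gives the same grasp; the last joint's range is limited). The gripper opens to 93 mm and grips with 3 to 60 N. Pads are 15 mm wide; open, the fingers measure 128 mm over their backs; the gripper's body (75 mm by 188 mm) begins 65 mm behind the grasp point.
Start: joints at [69.924, 20.094, 94.641, -0, 65.266, -4.847], TCP at [144.443, 530.679, 218.633] pointing down, gripper open.
Joint ranges: [-157.81, 157.81], [-45, 120.19], [0.68, 151.7], [-89.99, 269.99], [4.06, 180], [-164.3, 164.3]. Speed limits (degrees/s): [127.2, 127.2, 159.86, 180, 180, 180].

### API

Orientations are given as [roll, pitch, yaw] about the fixed x, y, z axes, in that order (R = Rz(yaw) Ry(pitch) Rx(roll)).
In Python, from station import arm, read_camera, calibration, order gives the robot as it stands.
- The arm moves only by the shell command python3 -m crank 'ROWS' [FORCE]. ROWS is JSON, a list of rows, each a list of 5 numbers: the shift along the world's x, y, z in units of 0.05 m (1.0 is 0.05 m), then the turn about the world's z in units of pi/2 rad (1.0 is pi/2 rad), then the finger opening in mm, from 0 to 93. A call has 1 to 20 rows; each row shifts and turns the commanded pose from where the row before left it; what a row does not reach is not made up. A row lasts 1/10 s, in which the tool goes at most 50 mm and 8.59 degrees, less where a joint would pass 70% of its speed; a pose out of reach is approached as far as the arm can. A call with a number of a shift or a turn outside -1 to 1 is refused whole. A call with a gripper value outside its range is refused whole. The fingers move at their own pace and stop on an object; FORCE is the grip in N (left out, the last holds). Time passes only in rows, so rows that do not move let the fingers close. It gives the time, the measured TCP pose, the force, the opening and the grip force at its end, in the units of the state.
- arm.get_state(): the state, without advancing time (a new reading comes with each control period).
- read_camera(name): name is "scene" or "side" or "wrist"; returns the picture (480x640x3 uint8, red, green, blue); there is no depth.
- calibration(name): a dict with "fx", "fy", "cx", "cy" (pixels), "R" (3x3) and "t" (3): a world point X has camera coordinates R X + t; the wrist camera has in their place "tool_from_camera" (4x4, takes a point from camera to tool coordinates, whose origin is the TCP and whose axes are the flange's). Camera axes: x right, y down, z forward; pixel columns grow to the right and rows downward; lengths in mm; the calibration is good to about 2 mm. The wrist camera is an equidistant fisheye: a pixel r from the principal point sees the ray r / f radians off the axis. A picture is of the moment at which its call begins: read the wrist's pose just before it. calibration takes no time and is no camera call.
- order.job_done(): hands the job in; it is judged then, once.
The state is a dict: "t": time; "joint_positions": joint angles; "joint_vel": joint speeds; "effort": joint torques, N m; "tcp_pos": TCP position; "ee_rot": TCP orientation; "ft_force": force on the tool from outside, world axes, zero at the start; "torque": the same for the moment, N m; "finger_gap": finger opening in mm; "finger_force": force on a finger pad.
Only numpy, scipy, OpenCV 4.12 (cv2) and the standard library are available. Lean on these libraries where they do the work, as an engineer would, in place of code of your own. Each camera call takes 0.05 s, during which the arm holds its last target. There are 200 camera calls.

## Working session

There is one attempt and no reset: what is moved stays moved. The work goes in short steps, Python scripts to look and compute and a shell command to move; the robot and the scene stay as the last step left them, time stands still between calls to the robot, and variables do not carry over. Pictures are saved under pics/ and viewed, at most 14 in all, crops included, and the job is handed in when it is done.

```bash
mkdir -p pics
python3 - <<'E'
from station import arm, read_camera, calibration
import cv2
for n in ("scene","side","wrist"):
    c=calibration(n); print(n,{k:(v if not hasattr(v,'tolist') else v.tolist()) for k,v in c.items()})
    if n!="x": cv2.imwrite(f"pics/{n}0.png",read_camera(n)[:,:,::-1])
s=arm.get_state(); print(s)
E
```

```text
scene {'fx': 504.80956261322234, 'fy': 504.80956261322234, 'cx': 315.4882352013422, 'cy': 235.86011552905754, 'R': [[0.821921204569842, -0.5693097832633454, 0.01821823699215928], [-0.40657257255051954, -0.6087751672099843, -0.6812426432909996], [0.3989289118729205, 0.5525207384968445, -0.7318309619049943]], 't': [-398.95645390789423, 200.88534181594403, 932.9188440721973]}
side {'fx': 601.8092553866721, 'fy': 601.8092553866721, 'cx': 323.91924917572146, 'cy': 233.50882304032572, 'R': [[-0.9995597962557342, -0.026452233018200877, 0.013434771212993916], [-0.02417920820022475, 0.46390569604182297, -0.8855545556716208], [0.017192428566228487, -0.8854895733707441, -0.46434107706694716]], 't': [454.8264473315957, 74.8482602461253, 1251.7889577641129]}
wrist {'fx': 371.64829954431775, 'fy': 371.64829954431775, 'cx': 326.0586469312153, 'cy': 242.26880798747752, 'tool_from_camera': [[0.00023777916550361865, -0.9635610486774154, -0.26748840896895965, 75.62636515971506], [0.9999997232742596, 4.055670155219425e-05, 0.000742836830169246, 0.6754964391778584], [-0.0007049201875028097, -0.2674885115791534, 0.9635607916788105, -166.28439919555476], [0.0, 0.0, 0.0, 1.0]]}
{'t': 0.15, 'joint_positions': array([ 6.99239764e+01,  2.01147280e+01,  9.46682990e+01, -1.99681482e-03,
        6.52652760e+01, -4.84732670e+00]), 'joint_vel': array([-4.30026319e-02, -1.04666637e-01, -1.48631987e-01,  1.07843257e-04,
        1.43556301e-01,  1.97349903e-02]), 'effort': array([ 6.37352987e-04, -4.97463298e+01, -2.85343963e+01,  6.98348111e-02,
        2.46140594e-02, -9.08264337e-05]), 'tcp_pos': array([144.36405713, 530.44302956, 218.25068367]), 'ee_rot': array([-1.79951717e+02, -2.27521844e-03,  1.64772138e+02]), 'ft_force': array([-0.16054389,  0.4392344 , -0.21942871]), 'torque': array([ 0.03034163, -0.03498366,  0.05458197]), 'finger_force': 0.0, 'finger_gap': 93.10241587900656}
```

View pics/scene0.png

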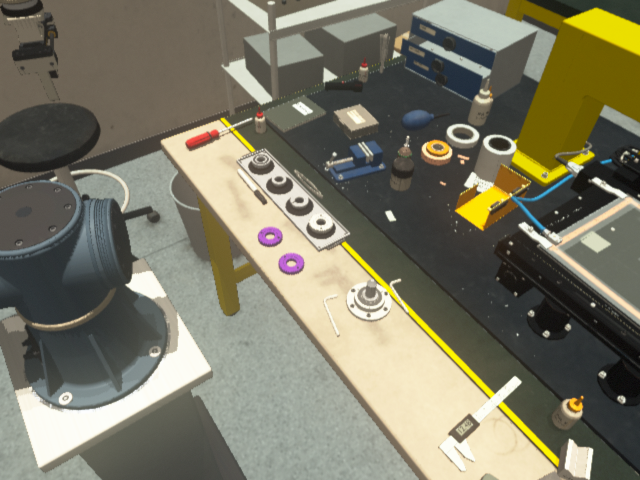

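View pics/side0.png

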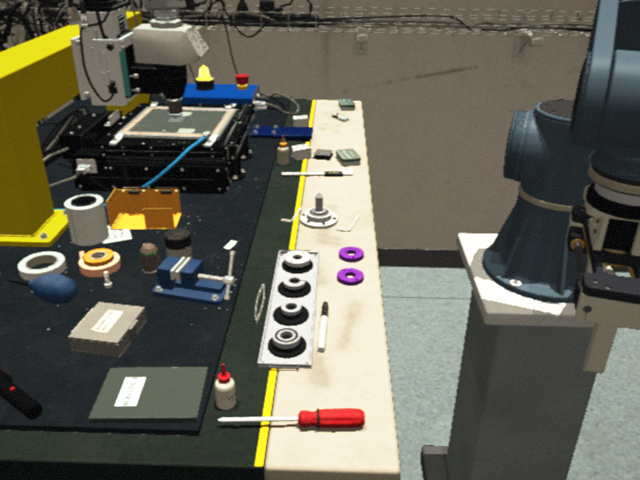

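Scene: four pucks at about (260,160), (280,182), (299,203) and (320,225), with the spindle at (370,297). Side: pucks at (286,341), (291,311), (294,287) and (297,261), with the spindle at (319,210). The two purple rings are look-alikes.

```bash
cat > h.py <<'E'
import numpy as np, cv2
from scipy.spatial.transform import Rotation as Ro
from station import arm, read_camera, calibration
def onplane(n,uv,z):
    c=calibration(n);R=np.array(c['R']);t=np.array(c['t'])
    d=R.T@np.array([(uv[0]-c['cx'])/c['fx'],(uv[1]-c['cy'])/c['fy'],1]);o=-R.T@t
    return (o+d*(z-o[2])/d[2])[:2]
def wcam(s):
    c=calibration('wrist');T=np.array(c['tool_from_camera']);R=Ro.from_euler('xyz',s['ee_rot'],degrees=True).as_matrix()
    return c,R@T[:3,:3],R@T[:3,3]+np.array(s['tcp_pos'])
def wray(s,uv):
    c,R,o=wcam(s);p=np.array([uv[0]-c['cx'],uv[1]-c['cy']])/c['fx'];r=np.hypot(*p)
    return o,R@np.array([*(p/max(r,1e-9)*np.sin(r)),np.cos(r)])
def wplane(s,uv,z):
    o,d=wray(s,uv);return (o+d*(z-o[2])/d[2])[:2]
def wproj(s,X):
    c,R,o=wcam(s);v=R.T@(np.array(X)-o);th=np.arctan2(np.hypot(v[0],v[1]),v[2])
    return np.array([c['cx'],c['cy']])+c['fx']*th*v[:2]/np.hypot(v[0],v[1])
E
python3 - <<'E'
from h import *
P={'scene':[(260,160),(280,182),(299,203),(320,224)],'side':[(286.5,341),(291,311),(294,287),(297,260)]}
for n in P: print(n,[onplane(n,p,23).round(1) for p in P[n]])
print(onplane('scene',(370,285),73),onplane('side',(319,196),73))
a=cv2.imread('pics/scene0.png')[140:260,220:360];b=cv2.imread('pics/side0.png')[235:375,240:380]
cv2.imwrite('pics/c1.png',np.hstack([cv2.resize(a,(400,343),interpolation=2),cv2.resize(b,(343,343),interpolation=2)]))
E
```

```text
scene [array([508. , 279.2]), array([505.5, 180. ]), array([503. ,  93.2]), array([504.5,  10.7])]
side [array([509.3, 291.1]), array([508.3, 205.5]), array([508.5, 127. ]), array([509.6,  25.6])]
[ 461.70544726 -211.45976225] [ 472.23512922 -183.98545615]
```

View pics/c1.png

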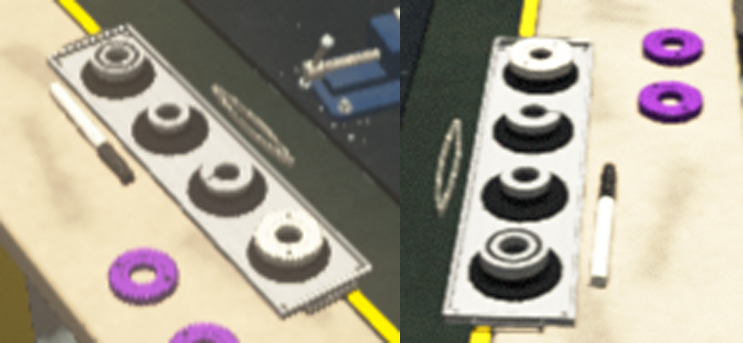

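View pics/wrist0.png

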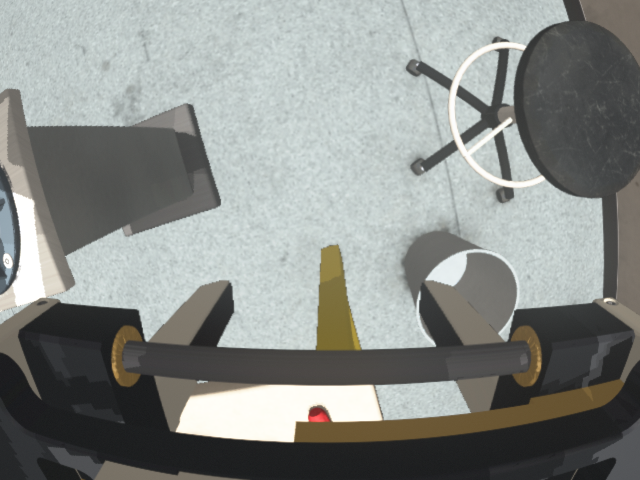

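From left to right: bearing (concentric dark seal), a small ring, another small ring (slit?), and the toothed pulley at the right. The wrist image shows only the fingers and the floor. Next I'll move over the row for a close look.

```bash
python3 -m crank '[[0.6,-0.63,0,0.014,62],[0.6,-0.63,0,0.014,62],[0.6,-0.63,0,0.014,62],[0.6,-0.63,0,0.014,62],[0.6,-0.63,0,0.014,62],[0.6,-0.63,0,0.014,62],[0.6,-0.63,0,0.014,62],[0.6,-0.63,0,0.014,62],[0.6,-0.63,0,0.014,62],[0.6,-0.63,0,0.014,62],[0.6,-0.63,0,0.014,62],[0.6,-0.63,0,0.014,62],[0,0,0,0,62],[0,0,0,0,62]]' 10
python3 - <<'E'
from h import *
s=arm.get_state();im=read_camera('wrist')[:,:,::-1]
cv2.imwrite('pics/w1.png',im);print(s['tcp_pos'],s['ee_rot'])
E
```

```text
t: 1.55
tcp_pos: [504.4, 152.2, 218.2]
ee_rot: [-180.0, -0.1, 179.8]
ft_force: [-0.9, 1.3, -0.3]
finger_gap: 61.6
finger_force: 0.0
[504.36428175 152.22750413 218.19083908] [-1.79999145e+02 -5.74566966e-02  1.79783112e+02]
```

View pics/w1.png

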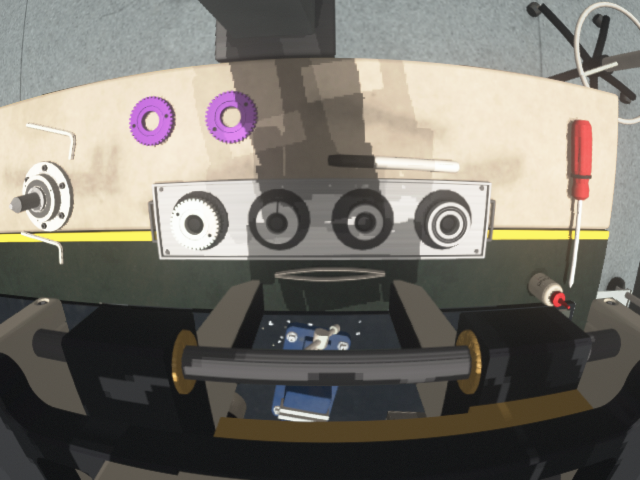

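The wrist view clearly shows, left to right in the image (−y to +y): pulley (195,224), ring with slit (279,219), ring (366,218), bearing (448,220). The spindle is at about (45,196), and the purple look-alikes lie near the robot.

```bash
cat >> h.py <<'E'
def rays_fix(s,corners,z): return [wplane(s,p,z).round(1) for p in corners]
def rect(s,im,c,z,half=45,sc=6):
    """orthophoto of plane z about c: column=+y to right? col -> -y.. here col=y up rightwards, row=x upward"""
    n=int(2*half*sc);m=np.zeros((n,n,2),np.float32)
    for i in range(n):
        for j in range(n):
            m[i,j]=wproj(s,[c[0]+(i/sc-half),c[1]+(j/sc-half),z])
    return cv2.remap(im,m,None,cv2.INTER_CUBIC)
E
python3 - <<'E'
from h import *
s=arm.get_state();im=cv2.imread('pics/w1.png')
print('tops',rays_fix(s,[(195,224),(279,219),(366,218),(448,220)],24))
print('tray',rays_fix(s,[(152,183),(491,181),(160,262),(487,258)],9))
print('spindle',wplane(s,(45,196),13),wplane(s,(16,205),73))
cs=[wplane(s,p,24) for p in [(195,224),(279,219),(366,218),(448,220)]]
t=[cv2.resize(rect(s,im,c,24,40,4),(380,290*380//380)) if 0 else rect(s,im,c,24,40,4) for c in cs]
big=np.vstack([np.hstack(t[:2]),np.hstack(t[2:])]);cv2.imwrite('pics/r1.png',cv2.resize(big,(600,600)))
print([c.round(1) for c in cs])
E
```

```text
tops [array([508.5,  18.4]), array([504.3, 107.3]), array([503.5, 193.9]), array([505. , 279.7])]
tray [array([465.1, -35.5]), array([464.3, 332.8]), array([555.5, -35.7]), array([551.6, 336.8])]
spindle [ 470.68827991 -196.53430761] [ 470.95841792 -191.05328452]Traceback (most recent call last):
  File "<stdin>", line 7, in <module>
  File "h.py", line 25, in rect
    m[i,j]=wproj(s,[c[0]+(i/sc-half),c[1]+(j/sc-half),z])
           ~~~~~^^^^^^^^^^^^^^^^^^^^^^^^^^^^^^^^^^^^^^^^^
  File "h.py", line 17, in wproj
    c,R,o=wcam(s);v=R.T@(np.array(X)-o);th=np.arctan2(np.hypot(v[0],v[1]),v[2])
          ~~~~^^^
  File "h.py", line 9, in wcam
    c=calibration('wrist');T=np.array(c['tool_from_camera']);R=Ro.from_euler('xyz',s['ee_rot'],degrees=True).as_matrix()
ValueError: time passes only in moves, steps and waits
```

```bash
python3 - <<'E'
t=open('h.py').read()
t=t.replace("from station import arm, read_camera, calibration","from station import arm, read_camera, calibration as _cal\nimport functools\ncalibration=functools.lru_cache(None)(_cal)")
i=t.index("def rect");t=t[:i]+'''def rect(s,im,c,z,half=45,sc=6):
    "orthophoto of plane z about c: column grows with y, row with x"
    n=int(2*half*sc);m=np.array([[wproj(s,[c[0]+i/sc-half,c[1]+j/sc-half,z]) for j in range(n)] for i in range(n)],np.float32)
    return cv2.remap(im,m,None,cv2.INTER_CUBIC)
'''
open('h.py','w').write(t)
E
python3 -m crank '[[0.01,-0.66,-0.4,0,62],[0.01,-0.66,-0.4,0,62],[0.01,-0.66,-0.4,0,62],[0.01,-0.66,-0.4,0,62],[0,0,0,0,62],[0,0,0,0,62],[0,0,0,0,62]]' 10
python3 - <<'E'
from h import *
s=arm.get_state();im=np.ascontiguousarray(read_camera('wrist')[:,:,::-1]);cv2.imwrite('pics/w2.png',im);print(s['tcp_pos'],s['ee_rot'])
E
python3 -m crank '[[-0.127,-0.72,0,0,62],[-0.127,-0.72,0,0,62],[-0.127,-0.72,0,0,62],[-0.127,-0.72,0,0,62],[-0.127,-0.72,0,0,62],[-0.127,-0.72,0,0,62],[0,0,0,0,62],[0,0,0,0,62],[0,0,0,0,62]]' 10
python3 - <<'E'
from h import *
s=arm.get_state();im=np.ascontiguousarray(read_camera('wrist')[:,:,::-1]);cv2.imwrite('pics/w3.png',im);print(s['tcp_pos'],s['ee_rot'])
a=cv2.imread('pics/w2.png');cv2.imwrite('pics/v23.png',np.hstack([a[:,120:520],im[:,120:520]]))
E
```

```text
t: 2.3
tcp_pos: [506.6, 22.0, 139.4]
ee_rot: [180.0, 0.1, 180.0]
ft_force: [0.1, 0.6, 0.0]
finger_gap: 62.1
finger_force: 0.0
[506.60380276  22.0390386  139.3541716 ] [1.79991888e+02 5.92743822e-02 1.79970300e+02]
t: 3.25
tcp_pos: [468.7, -194.1, 138.9]
ee_rot: [-180.0, 0.0, 180.0]
ft_force: [0.6, 0.2, 0.6]
finger_gap: 62.3
finger_force: 0.0
[ 468.74794653 -194.11302055  138.90237981] [-1.79999906e+02  2.15698625e-02  1.79968503e+02]
```

View pics/v23.png

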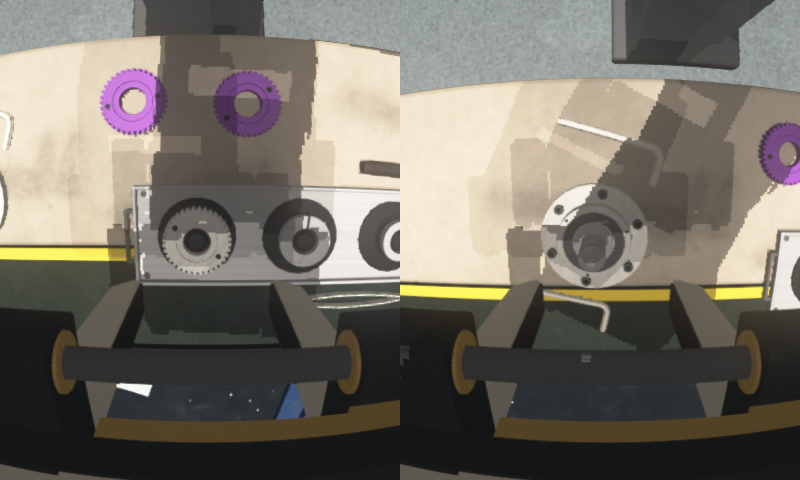

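```bash
cat >> h.py <<'E'
def S(p,r): return dict(tcp_pos=np.array(p),ee_rot=np.array(r))
def grid(o,half,sc):
    for k in range(-int(half)//10*10,int(half)+1,10):
        q=int((k+half)*sc);col=(0,0,255) if k==0 else (0,200,255)
        o[q,::6]=col;o[::6,q]=col
    return o
E
python3 - <<'E'
from h import *
s2=S([506.604,22.039,139.354],[179.992,.059,179.970]);s3=S([468.748,-194.113,138.902],[-180,.022,179.9685])
a=cv2.imread('pics/w2.png');b=cv2.imread('pics/w3.png')
o1=cv2.convertScaleAbs(grid(rect(s2,a,(508,18),25,40,5),40,5),alpha=1.4)
o2=cv2.convertScaleAbs(grid(rect(s3,b,(470,-194),10,50,4),50,4),alpha=1.4)
cv2.imwrite('pics/o23.png',np.hstack([o1,o2]))
E
```

```text
Traceback (most recent call last):
  File "h.py", line 30, in grid
    o[q,::6]=col;o[::6,q]=col
    ~^^^^^^^
IndexError: index 400 is out of bounds for axis 0 with size 400
```

```bash
sed -i 's/q=int((k+half)\*sc)/q=min(int((k+half)*sc),len(o)-1)/' h.py
python3 - <<'E'
from h import *
s2=S([506.604,22.039,139.354],[179.992,.059,179.970]);s3=S([468.748,-194.113,138.902],[-180,.022,179.9685])
a=cv2.imread('pics/w2.png');b=cv2.imread('pics/w3.png')
o1=cv2.convertScaleAbs(grid(rect(s2,a,(508,18),25,40,5),40,5),alpha=1.4)
o2=cv2.convertScaleAbs(grid(rect(s3,b,(470,-194),10,50,4),50,4),alpha=1.4)
cv2.imwrite('pics/o23.png',np.hstack([o1,o2]))
E
```

```text
(no output)
```

View pics/o23.png

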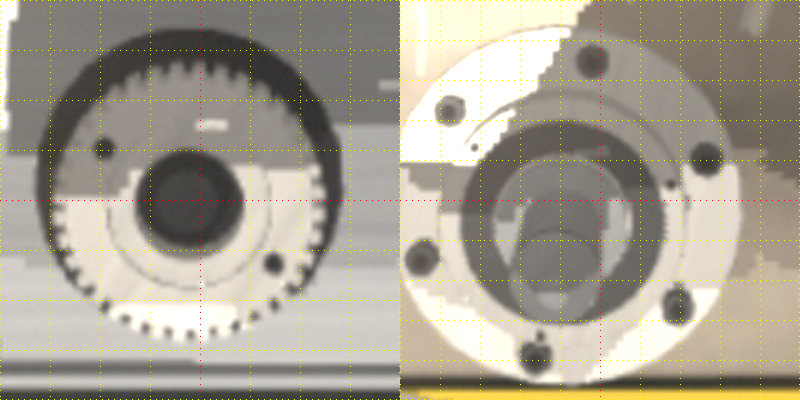

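Pulley centre is about (508.2,15.8). Flange centre is about (471.5,-203.5). I'll move right over the shaft and check its axis at several heights.

```bash
python3 -m crank '[[0.05,-0.19,0,0,62],[0,0,0,0,62],[0,0,0,0,62],[0,0,0,0,62]]' 10
python3 - <<'E'
from h import *
s=arm.get_state();im=np.ascontiguousarray(read_camera('wrist')[:,:,::-1]);cv2.imwrite('pics/w4.png',im);print(s['tcp_pos'],s['ee_rot'])
c=(471.5,-203.5)
o=[cv2.convertScaleAbs(grid(rect(s,im,c,z,h,k),h,k),alpha=1.5) for z,h,k in((10,50,4),(28,20,10),(63,20,10),(73,20,10))]
o=[cv2.resize(x,(300,300)) for x in o]
cv2.imwrite('pics/o4.png',np.vstack([np.hstack(o[:2]),np.hstack(o[2:])]))
E
```

```text
t: 3.7
tcp_pos: [470.8, -204.7, 138.5]
ee_rot: [180.0, -0.0, 179.9]
ft_force: [-0.0, -0.4, -0.3]
finger_gap: 62.0
finger_force: 0.0
[ 470.81534471 -204.66718207  138.54459276] [ 1.79991147e+02 -1.23415149e-02  1.79892103e+02]
```

View pics/o4.png

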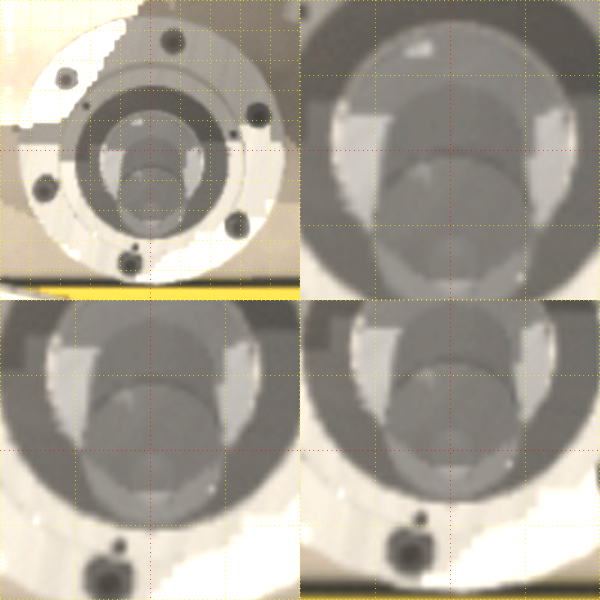

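Axis from flange, shoulder, cone base and tip agree: about (471.5, -203.0). Now to the pulley.

```bash
python3 -m crank '[[0.125,0.735,0,0,64],[0.125,0.735,0,0,64],[0.125,0.735,0,0,64],[0.125,0.735,0,0,64],[0.125,0.735,0,0,64],[0.125,0.735,0,0,64],[0,0,-0.6,0,64],[0,0,-0.6,0,64],[0,0,-0.5,0,64],[0,0,0,0,64],[0,0,0,0,64],[0,0,0,0,64]]' 20
python3 - <<'E'
from h import *
s=arm.get_state();im=np.ascontiguousarray(read_camera('wrist')[:,:,::-1]);cv2.imwrite('pics/w5.png',im);print(s['tcp_pos'],s['ee_rot'])
o=cv2.convertScaleAbs(grid(rect(s,im,(508,16),25,35,8),35,8),alpha=1.3)
cv2.imwrite('pics/o5.png',o)
E
```

```text
t: 4.95
tcp_pos: [509.1, 15.6, 55.0]
ee_rot: [-180.0, 0.1, 179.9]
ft_force: [0.2, -0.1, -0.5]
finger_gap: 64.2
finger_force: 0.0
[509.14919387  15.61183171  54.97040249] [-1.79994955e+02  1.11869652e-01  1.79880598e+02]
```

View pics/o5.png

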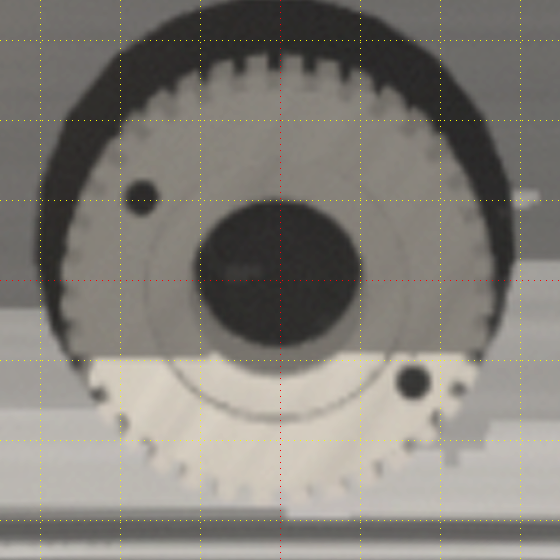

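Pulley centre ≈ (508.5,15.9), under the TCP. Descend, grip and lift.

```bash
python3 -m crank '[[-0.01,0,-0.3,0,64],[0,0,-0.3,0,64],[0,0,-0.2,0,64],[0,0,-0.04,0,64],[0,0,0,0,64],[0,0,0,0,64],[0,0,0,0,50],[0,0,0,0,50],[0,0,0,0,50],[0,0,0,0,50]]' 20
python3 -m crank '[[0,0,0,0,45],[0,0,0,0,45],[0,0,0.05,0,45],[0,0,0.15,0,45],[0,0,0.2,0,45],[0,0,0.5,0,45],[0,0,0.6,0,45],[0,0,0.3,0,45],[0,0,0,0,45],[0,0,0,0,45]]' 25
python3 - <<'E'
from h import *
s=arm.get_state();im=np.ascontiguousarray(read_camera('wrist')[:,:,::-1]);cv2.imwrite('pics/w6.png',im);print(s['tcp_pos'],s['ee_rot'],s['finger_gap'])
z=s['tcp_pos'][2]+12.5
o=cv2.convertScaleAbs(grid(rect(s,im,s['tcp_pos'][:2],z,35,8),35,8),alpha=1.3)
cv2.imwrite('pics/o6.png',o)
E
```

```text
t: 6.0
tcp_pos: [508.1, 15.7, 12.0]
ee_rot: [-180.0, 0.0, 179.9]
ft_force: [-0.5, -0.2, 5.3]
finger_gap: 52.1
finger_force: 20.0
t: 7.0
tcp_pos: [507.7, 15.7, 101.7]
ee_rot: [-180.0, 0.0, 179.9]
ft_force: [-0.4, 0.6, -1.2]
finger_gap: 52.6
finger_force: 25.0
[507.72001481  15.68492368 101.66737444] [-1.79999132e+02  2.19431163e-02  1.79888642e+02] 52.59202860721147
```

View pics/o6.png

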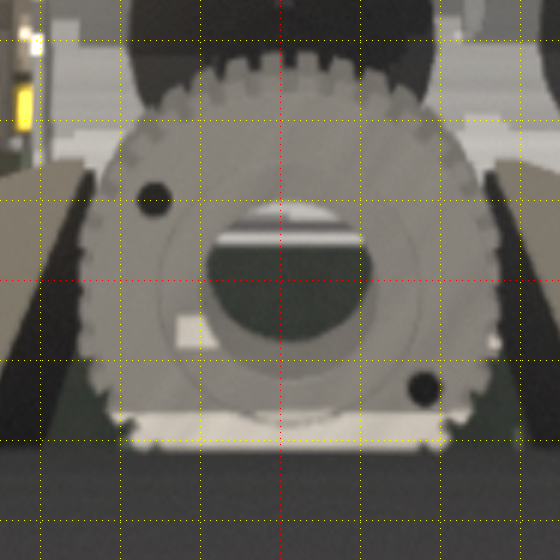

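The pulley is held level. In the camera its bore appears at TCP+(1.2,1.2). With the shaft seen at (471.5,-203.0), the TCP target is about (470.4,-204.1).

```bash
python3 -m crank '[[-0.124,-0.732,0,0,45],[-0.124,-0.732,0,0,45],[-0.124,-0.732,0,0,45],[-0.124,-0.732,0,0,45],[-0.124,-0.732,0,0,45],[-0.124,-0.732,0,0,45],[0,0,0,0,45],[0,0,-0.3,0,45],[0,0,-0.1,0,45],[0,0,0,0,45],[0,0,0,0,45],[0,0,0,0,45]]' 25
python3 - <<'E'
from h import *
s=arm.get_state();print(s['tcp_pos'],s['ft_force'])
im=np.hstack([read_camera('wrist')[120:360,190:450],read_camera('side')[150:240,270:370].repeat(3,0).repeat(3,1)[:240]])[:,:,::-1]
cv2.imwrite('pics/w7.png',im)
E
```

```text
t: 8.25
tcp_pos: [470.9, -203.7, 81.9]
ee_rot: [-180.0, 0.0, 179.9]
ft_force: [0.4, 0.2, -0.8]
finger_gap: 52.5
finger_force: 25.0
[ 470.89727473 -203.69705689   81.93789667] [ 0.42332914  0.19250903 -0.76762105]
```

View pics/w7.png

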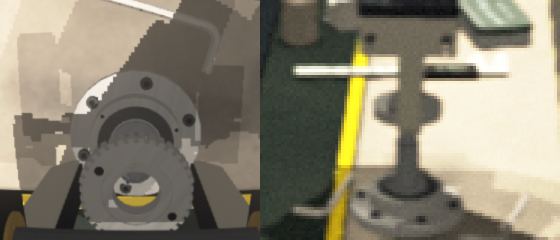

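In the wrist view the pulley bore (138,185) lines up with the shaft column (135). In the side view the pulley is over the shaft. Lower in two stages.

```bash
python3 -m crank '[[-0.008,-0.006,-0.1,0,45],[0,0,-0.1,0,45],[0,0,-0.1,0,45],[0,0,-0.1,0,45],[0,0,-0.1,0,45],[0,0,-0.1,0,45],[0,0,0,0,45],[0,0,0,0,45]]' 25
```

```text
t: 9.15
tcp_pos: [470.3, -204.2, 51.6]
ee_rot: [180.0, -0.0, 179.9]
ft_force: [-0.3, 0.3, -0.5]
finger_gap: 52.3
finger_force: 25.0
```

```bash
python3 -m crank '[[0,0,-0.1,0,45],[0,0,-0.1,0,45],[0,0,-0.1,0,45],[0,0,-0.1,0,45],[0,0,-0.05,0,45],[0,0,-0.04,0,45],[0,0,0,0,45],[0,0,0,0,45]]' 25
```

```text
t: 9.95
tcp_pos: [470.3, -204.3, 27.2]
ee_rot: [-180.0, 0.0, 179.9]
ft_force: [0.0, -0.4, -0.3]
finger_gap: 52.4
finger_force: 25.0
```

```bash
python3 -m crank '[[0,0,-0.025,0,45],[0,0,0,0,45],[0,0,0,0,64],[0,0,0,0,64],[0,0,0,0,64],[0,0,0.2,0,64],[0,0,0.3,0,64],[0,0,0,0,25],[0,0,0,0,25],[0,0,0,0,25],[0,0,0,0,25],[0,0,0,0,25],[0,0,0,0,25]]' 25
python3 -m crank '[[0,0,-0.1,0,25],[0,0,-0.1,0,25],[0,0,-0.02,0,25],[0,0,-0.02,0,25],[0,0,-0.02,0,25],[0,0,0,0,25]]'
```

```text
t: 11.25
tcp_pos: [470.1, -204.2, 50.6]
ee_rot: [180.0, -0.0, 179.9]
ft_force: [-0.1, 0.8, 0.5]
finger_gap: 26.2
finger_force: 0.0
t: 11.85
tcp_pos: [470.2, -204.2, 38.3]
ee_rot: [180.0, -0.0, 179.9]
ft_force: [-2.6, 1.6, 6.2]
finger_gap: 25.0
finger_force: 3.2
```

```bash
python3 -m crank '[[0,0,-0.02,0,25],[0,0,-0.02,0,25],[0,0,0,0,25]]'
```

```text
t: 12.15
tcp_pos: [470.4, -204.3, 38.1]
ee_rot: [-180.0, 0.0, 179.9]
ft_force: [-11.7, 6.1, 35.5]
finger_gap: 25.1
finger_force: 17.4
```

Pulley seated: at 35 N the tips stop at z 38.1, as expected for flat. Next is the slit ring, with one look on arrival.

```bash
python3 -m crank '[[0,0,0.05,0,25],[0,0,0.4,0,28],[0,0,0.9,0,56],[0.089,0.77,0,0,56],[0.089,0.77,0,0,56],[0.089,0.77,0,0,56],[0.089,0.77,0,0,56],[0.089,0.77,0,0,56],[0.089,0.77,0,0,56],[0.089,0.77,0,0,56],[0.089,0.77,0,0,56],[0,0,-0.5,0,56],[0,0,-0.1,0,56],[0,0,0,0,56],[0,0,0,0,56],[0,0,0,0,56]]' 20
python3 - <<'E'
from h import *
s=arm.get_state();im=np.ascontiguousarray(read_camera('wrist')[:,:,::-1]);cv2.imwrite('pics/w8.png',im);print(s['tcp_pos'],s['ee_rot'])
o=cv2.convertScaleAbs(grid(rect(s,im,s['tcp_pos'][:2],23,40,7),40,7),alpha=1.5)
cv2.imwrite('pics/o8.png',o)
E
```

```text
t: 13.75
tcp_pos: [506.3, 103.2, 74.2]
ee_rot: [180.0, 0.1, 179.8]
ft_force: [0.7, 0.5, 0.3]
finger_gap: 56.0
finger_force: 0.0
[506.29654357 103.22244243  74.17749867] [1.79993731e+02 6.22535091e-02 1.79833847e+02]
```

View pics/o8.png

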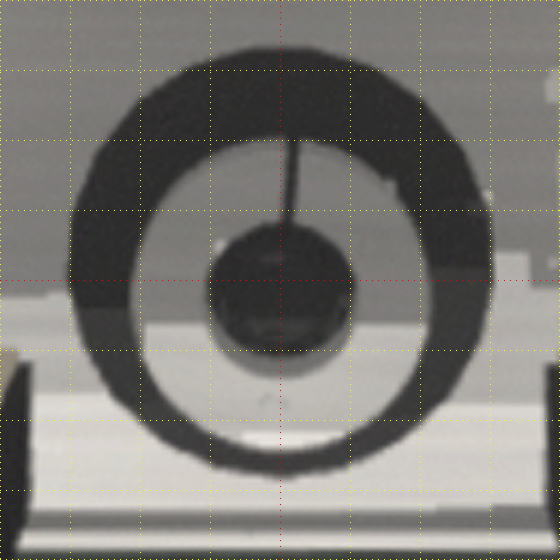

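Collar with slit: centre at image (281,299), so about +2.7 mm in x from the TCP. Shift and grip at tip height z≈16.

```bash
python3 -m crank '[[0.03,-0.016,-0.3,0,56],[0,0,-0.4,0,56],[0,0,-0.3,0,56],[0,0,-0.165,0,56],[0,0,0,0,56],[0,0,0,0,56],[0,0,0,0,35],[0,0,0,0,35],[0,0,0,0,35],[0,0,0,0,35],[0,0,0,0,35]]' 25
python3 -m crank '[[0,0,0.05,0,35],[0,0,0.15,0,35],[0,0,0.4,0,35],[0,0,0.6,0,35],[0,0,0.6,0,35],[0,0,0,0,35],[0,0,0,0,35]]'
python3 - <<'E'
from h import *
s=arm.get_state();im=np.ascontiguousarray(read_camera('wrist')[:,:,::-1])
z=s['tcp_pos'][2]+7;print(s['tcp_pos'])
o=cv2.convertScaleAbs(grid(rect(s,im,s['tcp_pos'][:2],z,30,9),30,9),alpha=1.3)
cv2.imwrite('pics/o9.png',o)
E
```

```text
t: 14.9
tcp_pos: [507.8, 103.0, 15.7]
ee_rot: [180.0, 0.1, 179.9]
ft_force: [-1.5, -0.4, 6.5]
finger_gap: 42.2
finger_force: 25.0
t: 15.6
tcp_pos: [507.4, 103.0, 105.6]
ee_rot: [180.0, 0.1, 179.9]
ft_force: [-0.6, 0.7, -0.8]
finger_gap: 42.2
finger_force: 25.0
[507.39292434 102.99896825 105.55267116]
```

View pics/o9.png

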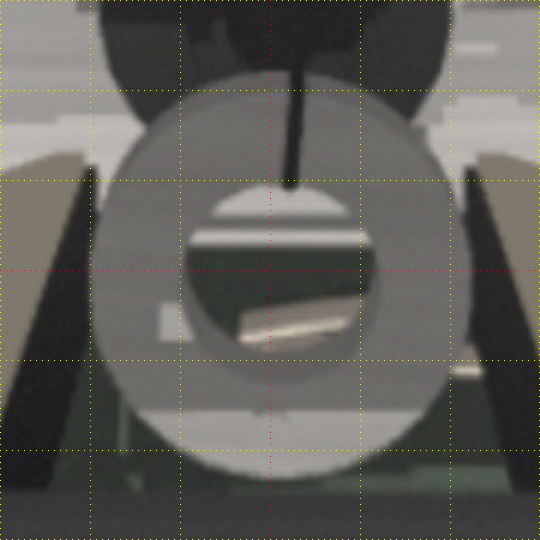

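Collar held level; its bore sits at TCP+(1.5,1.3) in the camera, close to the pulley's, so I'll use the same shaft target, 0.3 mm less in x.

```bash
python3 -m crank '[[-0.0935,-0.768,0,0,35],[-0.0935,-0.768,0,0,35],[-0.0935,-0.768,0,0,35],[-0.0935,-0.768,0,0,35],[-0.0935,-0.768,0,0,35],[-0.0935,-0.768,0,0,35],[-0.0935,-0.768,0,0,35],[-0.0935,-0.768,0,0,35],[0,0,0,0,35],[0,0,-0.3,0,35],[0,0,-0.1,0,35],[0,0,0,0,35],[0,0,0,0,35],[0,0,0,0,35]]'
```

```text
t: 17.05
tcp_pos: [470.2, -204.0, 85.5]
ee_rot: [-180.0, 0.0, 179.9]
ft_force: [-0.4, -0.2, -0.4]
finger_gap: 42.5
finger_force: 25.0
```

```bash
python3 -m crank '[[0,-0.004,-0.1,0,35],[0,0,-0.1,0,35],[0,0,-0.1,0,35],[0,0,-0.1,0,35],[0,0,-0.1,0,35],[0,0,-0.1,0,35],[0,0,0,0,35],[0,0,0,0,35]]'
python3 -m crank '[[0,0,-0.1,0,35],[0,0,-0.1,0,35],[0,0,-0.06,0,35],[0,0,0,0,35],[0,0,0,0,35]]'
```

```text
t: 17.85
tcp_pos: [469.9, -204.4, 55.1]
ee_rot: [180.0, -0.0, 179.9]
ft_force: [0.4, 0.1, -0.6]
finger_gap: 42.2
finger_force: 25.0
t: 18.35
tcp_pos: [469.9, -204.4, 42.1]
ee_rot: [180.0, -0.0, 179.9]
ft_force: [0.0, 1.3, -0.6]
finger_gap: 42.4
finger_force: 25.0
```

```bash
python3 -m crank '[[0,0,-0.04,0,35],[0,0,0,0,35],[0,0,0,0,56],[0,0,0,0,56],[0,0,0,0,56],[0,0,0.2,0,56],[0,0,0.2,0,56],[0,0,0,0,25],[0,0,0,0,25],[0,0,0,0,25],[0,0,0,0,25],[0,0,0,0,25],[0,0,-0.15,0,25],[0,0,-0.06,0,25],[0,0,0,0,25]]' 25
python3 -m crank '[[0,0,-0.04,0,25],[0,0,-0.02,0,25],[0,0,-0.02,0,25],[0,0,-0.02,0,25],[0,0,0,0,25]]'
```

```text
t: 19.85
tcp_pos: [469.5, -204.2, 48.8]
ee_rot: [180.0, -0.1, 179.9]
ft_force: [-0.4, -0.6, 0.6]
finger_gap: 24.9
finger_force: 0.0
t: 20.35
tcp_pos: [470.0, -204.5, 46.1]
ee_rot: [-180.0, 0.0, 179.9]
ft_force: [-7.6, 4.1, 24.2]
finger_gap: 25.1
finger_force: 11.6
```

Collar seated flat (46.1 at 24 N). Press a bit more, then fetch the spacer.

```bash
python3 -m crank '[[0,0,-0.02,0,25],[0,0,0,0,25]]'
python3 -m crank '[[0,0,0.06,0,25],[0,0,0.4,0,28],[0,0,0.8,0,50],[0.075,0.79,0,0,50],[0.075,0.79,0,0,50],[0.075,0.79,0,0,50],[0.075,0.79,0,0,50],[0.075,0.79,0,0,50],[0.075,0.79,0,0,50],[0.075,0.79,0,0,50],[0.075,0.79,0,0,50],[0.075,0.79,0,0,50],[0.075,0.79,0,0,50],[0,0,-0.5,0,50],[0,0,-0.1,0,50],[0,0,0,0,50],[0,0,0,0,50],[0,0,0,0,50]]' 20
python3 - <<'E'
from h import *
s=arm.get_state();im=np.ascontiguousarray(read_camera('wrist')[:,:,::-1]);print(s['tcp_pos'],s['ee_rot'])
o=cv2.convertScaleAbs(grid(rect(s,im,s['tcp_pos'][:2],24,40,7),40,7),alpha=1.5)
cv2.imwrite('pics/o10.png',o)
E
```

```text
t: 20.55
tcp_pos: [470.1, -204.5, 46.0]
ee_rot: [-180.0, 0.0, 179.9]
ft_force: [-10.7, 6.8, 37.5]
finger_gap: 25.0
finger_force: 18.6
t: 22.35
tcp_pos: [508.0, 190.1, 77.5]
ee_rot: [180.0, 0.1, 179.8]
ft_force: [-0.2, -1.1, 0.4]
finger_gap: 49.7
finger_force: 0.0
[507.95873085 190.05411721  77.48688298] [1.79984469e+02 6.30567527e-02 1.79832662e+02]
```

View pics/o10.png

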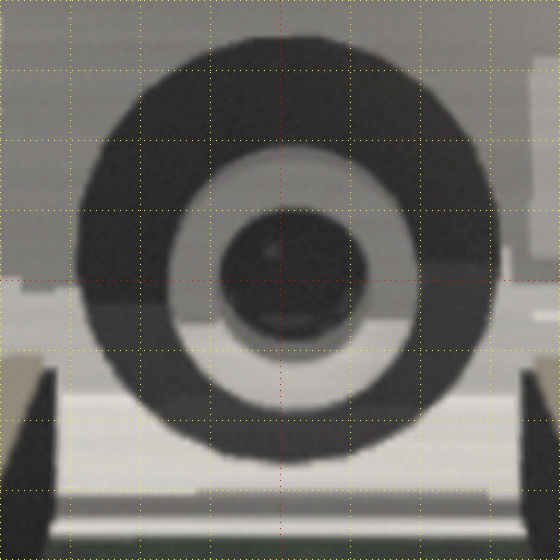

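Spacer: centre at (293,285) in the ortho view. Shift by (-0.6,+0.7) mm, grip at z≈16.

```bash
python3 -m crank '[[-0.012,0.014,-0.3,0,50],[0,0,-0.4,0,50],[0,0,-0.3,0,50],[0,0,-0.225,0,50],[0,0,0,0,50],[0,0,0,0,50],[0,0,0,0,28],[0,0,0,0,28],[0,0,0,0,28],[0,0,0,0,28],[0,0,0,0,28]]' 25
python3 -m crank '[[0,0,0.05,0,28],[0,0,0.15,0,28],[0,0,0.4,0,28],[0,0,0.6,0,28],[0,0,0.6,0,28],[0,0,0,0,28],[0,0,0,0,28]]'
python3 - <<'E'
from h import *
s=arm.get_state();im=np.ascontiguousarray(read_camera('wrist')[:,:,::-1])
z=s['tcp_pos'][2]+8;print(s['tcp_pos'])
o=cv2.convertScaleAbs(grid(rect(s,im,s['tcp_pos'][:2],z,30,9),30,9),alpha=1.3)
cv2.imwrite('pics/o11.png',o)
E
```

```text
t: 23.5
tcp_pos: [507.2, 191.4, 15.9]
ee_rot: [180.0, 0.0, 179.9]
ft_force: [-0.2, 0.5, 6.7]
finger_gap: 34.4
finger_force: 24.9
t: 24.2
tcp_pos: [506.9, 191.3, 105.8]
ee_rot: [180.0, 0.1, 179.9]
ft_force: [-0.4, -0.2, -0.3]
finger_gap: 34.3
finger_force: 24.9
[506.8867225  191.29420134 105.77913629]
```

View pics/o11.png

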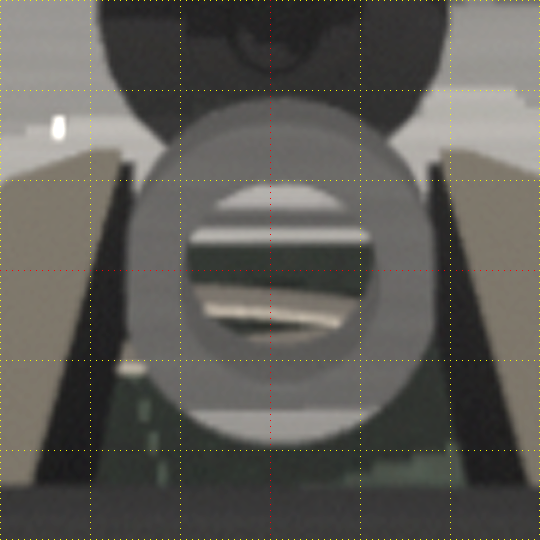

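I have now used up the picture allowance (15 viewed against a limit of 14), so the rest is measured numerically. The spacer sits like the collar did, so it gets the same shaft target.

```bash
python3 -m crank '[[-0.074,-0.791,0,0,28],[-0.074,-0.791,0,0,28],[-0.074,-0.791,0,0,28],[-0.074,-0.791,0,0,28],[-0.074,-0.791,0,0,28],[-0.074,-0.791,0,0,28],[-0.074,-0.791,0,0,28],[-0.074,-0.791,0,0,28],[-0.074,-0.791,0,0,28],[-0.074,-0.791,0,0,28],[0,0,0,0,28],[0,0,-0.3,0,28],[0,0,-0.1,0,28],[0,0,0,0,28],[0,0,0,0,28],[0,0,0,0,28]]'
```

```text
t: 25.85
tcp_pos: [470.1, -204.0, 85.7]
ee_rot: [-180.0, 0.0, 179.9]
ft_force: [0.2, -0.4, -0.0]
finger_gap: 34.2
finger_force: 24.9
```

```bash
python3 -m crank '[[0,-0.004,-0.1,0,28],[0,0,-0.1,0,28],[0,0,-0.1,0,28],[0,0,-0.1,0,28],[0,0,-0.1,0,28],[0,0,0,0,28],[0,0,0,0,28]]'
python3 -m crank '[[0,0,-0.1,0,28],[0,0,-0.1,0,28],[0,0,0,0,28],[0,0,0,0,28]]'
```

```text
t: 26.55
tcp_pos: [469.8, -204.4, 60.3]
ee_rot: [180.0, -0.0, 179.9]
ft_force: [0.1, 0.3, -0.0]
finger_gap: 34.1
finger_force: 24.9
t: 26.95
tcp_pos: [469.8, -204.4, 50.2]
ee_rot: [180.0, -0.0, 179.9]
ft_force: [0.7, 0.3, -0.3]
finger_gap: 34.1
finger_force: 24.9
```

```bash
python3 -m crank '[[0,0,-0.04,0,28],[0,0,0,0,28],[0,0,0,0,50],[0,0,0,0,50],[0,0,0,0,50],[0,0,0.2,0,50],[0,0,0.2,0,50],[0,0,0,0,25],[0,0,0,0,25],[0,0,0,0,25],[0,0,0,0,25],[0,0,0,0,25],[0,0,-0.15,0,25],[0,0,-0.05,0,25],[0,0,0,0,25]]' 25
python3 -m crank '[[0,0,-0.04,0,25],[0,0,-0.02,0,25],[0,0,-0.02,0,25],[0,0,-0.02,0,25],[0,0,0,0,25]]'
```

```text
t: 28.45
tcp_pos: [469.5, -204.2, 57.7]
ee_rot: [180.0, -0.1, 179.9]
ft_force: [0.3, 0.1, -0.2]
finger_gap: 24.8
finger_force: 0.0
t: 28.95
tcp_pos: [470.0, -204.5, 55.1]
ee_rot: [-180.0, 0.0, 179.9]
ft_force: [-8.3, 3.6, 25.6]
finger_gap: 25.1
finger_force: 12.7
```

Spacer seated flat (55.1 at 26 N). Press a little more, then over to the bearing and fit its circles numerically.

```bash
python3 -m crank '[[0,0,-0.02,0,25],[0,0,0,0,25]]'
python3 -m crank '[[0,0,0.06,0,25],[0,0,0.4,0,28],[0,0,0.7,0,58],[0.061,0.806,0,0,58],[0.061,0.806,0,0,58],[0.061,0.806,0,0,58],[0.061,0.806,0,0,58],[0.061,0.806,0,0,58],[0.061,0.806,0,0,58],[0.061,0.806,0,0,58],[0.061,0.806,0,0,58],[0.061,0.806,0,0,58],[0.061,0.806,0,0,58],[0.061,0.806,0,0,58],[0.061,0.806,0,0,58],[0,0,-0.6,0,58],[0,0,-0.1,0,58],[0,0,0,0,58],[0,0,0,0,58],[0,0,0,0,58]]' 20
cat > m.py <<'E'
from h import *
def meas(o,sc,half,rs):
    g=cv2.GaussianBlur(cv2.cvtColor(o,6),(5,5),0)
    for r in rs:
        c=cv2.HoughCircles(g,cv2.HOUGH_GRADIENT,1,4*sc,param1=80,param2=12,minRadius=int((r-.7)*sc),maxRadius=int((r+.9)*sc))
        print(r,None if c is None else [(round(x/sc-half,2),round(y/sc-half,2),round(q/sc,2)) for y,x,q in c[0][:3]])
E
python3 - <<'E'
from m import *
s=arm.get_state();im=np.ascontiguousarray(read_camera('wrist')[:,:,::-1]);print(s['tcp_pos'],s['ee_rot'])
cv2.imwrite('pics/w12.png',im)
meas(rect(s,im,s['tcp_pos'][:2],26,40,7),7,40,[23.5,11])
print('check on spacer/collar:')
s=S([506.297,103.222,74.177],[179.994,.062,179.834]);meas(rect(s,cv2.imread('pics/w8.png'),s['tcp_pos'][:2],23,40,7),7,40,[21.5,11])
E
```

```text
t: 29.15
tcp_pos: [470.2, -204.5, 55.0]
ee_rot: [-180.0, 0.0, 179.9]
ft_force: [-11.7, 6.1, 38.1]
finger_gap: 25.1
finger_force: 19.3
t: 31.15
tcp_pos: [507.1, 278.8, 76.5]
ee_rot: [180.0, 0.1, 179.8]
ft_force: [0.4, -0.3, 0.1]
finger_gap: 57.8
finger_force: 0.0
[507.09109527 278.75440125  76.47998947] [1.79967601e+02 7.63561077e-02 1.79833613e+02]
23.5 [(np.float32(1.07), np.float32(-2.21), np.float32(23.11))]
11 None
check on spacer/collar:
21.5 [(np.float32(2.93), np.float32(0.07), np.float32(21.26))]
11 None
```

Run:
```python
from m import *
s=S([507.091,278.754,76.48],[179.968,.076,179.834]);im=cv2.imread('pics/w12.png')
o=rect(s,im,s['tcp_pos'][:2],26,40,7)
g=cv2.GaussianBlur(cv2.cvtColor(o,6),(5,5),0)
for r in (10,11,13,15,17,19,21,23,24.5):
    c=cv2.HoughCircles(g,cv2.HOUGH_GRADIENT,1,10,param1=50,param2=9,minRadius=int((r-1)*7),maxRadius=int((r+1)*7))
    if c is not None: print(r,[tuple(np.round([x/7-40,y/7-40,q/7],1).tolist()) for y,x,q in c[0][:4]])
# puck disc (r33 at z=7)
o=rect(s,im,s['tcp_pos'][:2],7,45,7);g=cv2.GaussianBlur(cv2.cvtColor(o,6),(5,5),0)
c=cv2.HoughCircles(g,cv2.HOUGH_GRADIENT,1,10,param1=50,param2=9,minRadius=32*7,maxRadius=34*7)
print('puck',[tuple(np.round([x/7-45,y/7-45,q/7],1).tolist()) for y,x,q in c[0][:3]])
# central row/column profile
g=cv2.cvtColor(rect(s,im,s['tcp_pos'][:2],26,40,4),6)
print(g[164,40:290:3].tolist())
```

```text
10 [(2.5, 0.800000011920929, 10.5), (-0.4000000059604645, 0.800000011920929, 10.399999618530273), (1.100000023841858, 0.4000000059604645, 9.199999809265137), (4.099999904632568, 0.6000000238418579, 10.300000190734863)]
11 [(3.200000047683716, 0.8999999761581421, 11.100000381469727), (-0.4000000059604645, 0.800000011920929, 10.399999618530273), (-2.0999999046325684, 0.8999999761581421, 11.899999618530273), (0.8999999761581421, -1.7999999523162842, 11.800000190734863)]
13 [(1.100000023841858, 0.800000011920929, 13.199999809265137), (1.600000023841858, -0.6000000238418579, 13.100000381469727), (4.800000190734863, -0.5, 13.0), (5.099999904632568, 2.799999952316284, 13.800000190734863)]
15 [(3.0999999046325684, 0.800000011920929, 14.899999618530273), (6.199999809265137, 3.9000000953674316, 15.300000190734863), (5.800000190734863, -2.799999952316284, 15.300000190734863), (7.400000095367432, 2.0999999046325684, 15.300000190734863)]
17 [(2.5999999046325684, -1.600000023841858, 17.299999237060547), (1.100000023841858, 2.0999999046325684, 17.299999237060547), (5.099999904632568, 2.200000047683
[... 785 characters left out ...]
(2.0999999046325684, 2.4000000953674316, 25.200000762939453), (2.799999952316284, -1.2000000476837158, 25.299999237060547), (0.5, -3.4000000953674316, 24.399999618530273)]
puck [(2.0999999046325684, 0.4000000059604645, 32.79999923706055), (10.600000381469727, 8.199999809265137, 32.900001525878906), (2.0999999046325684, 1.899999976158142, 33.79999923706055)]
[108, 77, 37, 26, 27, 27, 27, 27, 27, 28, 61, 78, 81, 81, 78, 57, 29, 34, 45, 41, 31, 49, 73, 81, 80, 79, 76, 56, 33, 27, 28, 27, 27, 28, 28, 29, 27, 27, 28, 28, 28, 28, 29, 29, 28, 28, 27, 30, 30, 27, 28, 32, 36, 35, 36, 55, 74, 80, 81, 80, 75, 50, 33, 40, 48, 39, 31, 57, 78, 83, 84, 81, 64, 42, 39, 40, 40, 40, 41, 45, 82, 117, 123, 124]
```

The consistent concentric fit is (+2.6,+0.8), r 23.6. Grip the bearing.

```bash
python3 -m crank '[[0.026,-0.008,-0.3,0,58],[0,0,-0.4,0,58],[0,0,-0.3,0,58],[0,0,-0.205,0,58],[0,0,0,0,58],[0,0,0,0,58],[0,0,0,0,38],[0,0,0,0,38],[0,0,0,0,38],[0,0,0,0,38],[0,0,0,0,38]]' 25
python3 -m crank '[[0,0,0.05,0,38],[0,0,0.15,0,38],[0,0,0.4,0,38],[0,0,0.6,0,38],[0,0,0.6,0,38],[0,0,0,0,38],[0,0,0,0,38]]'
python3 - <<'E'
from h import *
s=arm.get_state();im=np.ascontiguousarray(read_camera('wrist')[:,:,::-1])
z=s['tcp_pos'][2]+10;print(s['tcp_pos'],s['ee_rot'])
o=rect(s,im,s['tcp_pos'][:2],z,35,8);cv2.imwrite('pics/o13.png',o)
g=cv2.GaussianBlur(cv2.cvtColor(o,6),(5,5),0)
for r in (11,13.5,15,19.8,23.5):
    c=cv2.HoughCircles(g,cv2.HOUGH_GRADIENT,1,10,param1=50,param2=9,minRadius=int((r-.8)*8),maxRadius=int((r+.8)*8))
    if c is not None: print(r,[tuple(np.round([x/8-35,y/8-35,q/8],1).tolist()) for y,x,q in c[0][:3]])
E
```

```text
t: 32.3
tcp_pos: [508.2, 279.0, 15.8]
ee_rot: [180.0, 0.1, 179.9]
ft_force: [-0.7, 0.2, 5.2]
finger_gap: 46.5
finger_force: 25.0
t: 33.0
tcp_pos: [507.7, 278.8, 105.5]
ee_rot: [180.0, 0.0, 179.9]
ft_force: [-0.1, -0.6, -0.7]
finger_gap: 46.7
finger_force: 25.0
[507.74645407 278.77624726 105.49037826] [1.79981614e+02 4.01632668e-02 1.79890661e+02]
11 [(4.800000190734863, 3.799999952316284, 11.300000190734863), (5.199999809265137, -1.600000023841858, 11.100000381469727), (0.20000000298023224, -1.7999999523162842, 11.699999809265137)]
13.5 [(1.7000000476837158, 0.30000001192092896, 14.199999809265137), (2.5999999046325684, 1.899999976158142, 14.0), (3.0999999046325684, -0.800000011920929, 13.0)]
15 [(2.0999999046325684, 1.100000023841858, 15.0), (7.599999904632568, 1.2000000476837158, 15.300000190734863), (7.099999904632568, 2.5999999046325684, 14.600000381469727)]
19.8 [(2.0999999046325684, 1.2000000476837158, 19.5), (-4.099999904632568, 2.0999999046325684, 20.299999237060547), (-30.299999237060547, 0.6000000238418579, 19.299999237060547)]
23.5 [(1.899999976158142, 1.100000023841858, 23.5), (-1.399999976158142, 1.2999999523162842, 23.100000381469727), (-1.2000000476837158, 2.9000000953674316, 24.200000762939453)]
```

```bash
python3 -m crank '[[-0.079,-0.805,0,0,38],[-0.079,-0.805,0,0,38],[-0.079,-0.805,0,0,38],[-0.079,-0.805,0,0,38],[-0.079,-0.805,0,0,38],[-0.079,-0.805,0,0,38],[-0.079,-0.805,0,0,38],[-0.079,-0.805,0,0,38],[-0.079,-0.805,0,0,38],[-0.079,-0.805,0,0,38],[-0.079,-0.805,0,0,38],[-0.079,-0.805,0,0,38],[0,0,0,0,38],[0,0,-0.3,0,38],[0,0,-0.1,0,38],[0,0,0,0,38],[0,0,0,0,38],[0,0,0,0,38]]'
```

```text
t: 34.85
tcp_pos: [460.6, -204.0, 85.5]
ee_rot: [-180.0, 0.0, 179.9]
ft_force: [-0.1, 0.0, 0.2]
finger_gap: 46.6
finger_force: 25.0
```

My x step was too big; correct by +9.3 mm before lowering.

```bash
python3 -m crank '[[0.186,-0.005,0,0,38],[0,0,0,0,38],[0,0,0,0,38],[0,0,0,0,38]]'
```

```text
t: 35.25
tcp_pos: [469.6, -204.4, 85.1]
ee_rot: [180.0, -0.0, 179.9]
ft_force: [-0.1, 0.8, -0.2]
finger_gap: 46.5
finger_force: 25.0
```

```bash
python3 -m crank '[[0,0,-0.1,0,38],[0,0,-0.1,0,38],[0,0,-0.1,0,38],[0,0,-0.1,0,38],[0,0,0,0,38],[0,0,0,0,38]]'
```

```text
t: 35.85
tcp_pos: [469.6, -204.5, 65.0]
ee_rot: [180.0, -0.0, 179.9]
ft_force: [-0.1, -0.1, -0.7]
finger_gap: 46.6
finger_force: 25.0
```

```bash
python3 -m crank '[[0.004,0,-0.1,0,38],[0,0,-0.055,0,38],[0,0,0,0,38],[0,0,0,0,38]]'
```

```text
t: 36.25
tcp_pos: [469.8, -204.5, 57.3]
ee_rot: [180.0, -0.0, 179.9]
ft_force: [0.0, 0.1, -1.0]
finger_gap: 46.9
finger_force: 25.0
```

```bash
python3 -m crank '[[0,0,0,0,58],[0,0,0,0,58],[0,0,0,0,58],[0,0,0.2,0,58],[0,0,0.2,0,58],[0,0,0,0,25],[0,0,0,0,25],[0,0,0,0,25],[0,0,0,0,25],[0,0,0,0,25],[0,0,-0.1,0,25],[0,0,-0.06,0,25],[0,0,0,0,25]]' 25
```

```text
t: 37.55
tcp_pos: [469.5, -204.3, 68.7]
ee_rot: [180.0, -0.1, 179.9]
ft_force: [-0.2, -0.3, 0.7]
finger_gap: 25.0
finger_force: 0.0
```

```bash
python3 -m crank '[[0,0,-0.04,0,25],[0,0,-0.02,0,25],[0,0,-0.02,0,25],[0,0,-0.02,0,25],[0,0,-0.01,0,25],[0,0,0,0,25]]'
```

```text
t: 38.15
tcp_pos: [470.1, -204.6, 66.0]
ee_rot: [-180.0, 0.0, 179.9]
ft_force: [-9.5, 5.5, 31.0]
finger_gap: 25.0
finger_force: 15.6
```

The bearing is flat: tips stop at z 66.0 (28+38) at 31 N. Retreat straight up, check the stack numerically, hand in.

```bash
python3 -m crank '[[0,0,0.04,0,26],[0,0,0.1,0,30],[0,0,0.6,0,40],[0,0,0.8,0,40],[0,0,0.8,0,40],[0,0,0,0,40],[0,0,0,0,40],[0,0,0,0,40]]'
python3 - <<'E'
from h import *
from station import order
s=arm.get_state();im=np.ascontiguousarray(read_camera('wrist')[:,:,::-1])
g=cv2.GaussianBlur(cv2.cvtColor(rect(s,im,s['tcp_pos'][:2],66,35,8),6),(5,5),0)
for r in (19.7,23.5):
    c=cv2.HoughCircles(g,cv2.HOUGH_GRADIENT,1,10,param1=50,param2=9,minRadius=int((r-.8)*8),maxRadius=int((r+.8)*8))
    print(r,s['tcp_pos'].round(1),None if c is None else [tuple(np.round([x/8-35,y/8-35,q/8],1).tolist()) for y,x,q in c[0][:2]])
print(order.job_done())
E
```

```text
t: 38.95
tcp_pos: [469.3, -204.2, 179.8]
ee_rot: [179.9, -0.1, 179.9]
ft_force: [0.4, -0.4, -0.7]
finger_gap: 40.0
finger_force: 0.0
19.7 [ 469.3 -204.2  179.8] [(2.9000000953674316, 0.800000011920929, 19.5), (1.600000023841858, 1.2000000476837158, 20.399999618530273)]
23.5 [ 469.3 -204.2  179.8] [(2.200000047683716, 0.20000000298023224, 24.200000762939453), (-1.7999999523162842, 1.2999999523162842, 23.799999237060547)]
the job is handed in; nothing more can be done
None
```

The four parts are stacked on the shaft in the order asked – pulley, collar, spacer, bearing from the bottom – each pressed at 31–38 N to its expected flat height, and the job was handed in at about 39 s; I viewed 15 pictures, one over the limit of 14.

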